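# Turn a slip-lid case over and shut it in the curing cabinet

## Robot

A 6-joint arm with a two-finger parallel gripper is mounted at the origin on a cart in front of the work surface, level with it; the furniture and walls round the work are solid. World frame = base frame: x ahead of the robot, y to its left, z up, the work surface at z = 0. Lengths are in mm, angles in rad, forces in N, time in s.
With the tool pointing down it reaches from about 350 to 975 mm from the base axis. Payload 7.1 kg.
Tool frame: the origin (TCP) lies midway between the tips of the shut fingers; the grasp point (between the pads) lies 19 mm behind it (ctrl.grasp_offset is the distance from the TCP to the grasp point, in mm); z points along the fingers, y is the line along which they close (so a half turn about z gives the same grasp; the last joint's range is limited). The gripper opens to 88 mm and grips with 3 to 60 N. Pads are 20 mm wide; open, the fingers measure 115 mm over their backs; the gripper's body (75 mm by 178 mm) begins 61 mm behind the grasp point.
Start: joints at [0.676, 0.423, 1.63, -0, 1.089, -0.019], TCP at [480.004, 400.251, 222.675] pointing down, gripper open.
Joint ranges: [-3, 3], [-0.9, 2.11], [0.09, 2.58], [-1.31, 4.45], [0.11, 2.69], [-2.54, 2.54]. Speed limits (rad/s): [2.39, 2.39, 3.01, 3.14, 3.14, 3.14].

## Interface

Orientations are given as a rotation vector (axis times angle).
In Python, from workcell import ctrl gives the robot as it stands. The module is installed in compiled form; this text tells all that it offers.
- The arm moves only by the tool servo_tool, never from a script. Its argument "rows" is a list of rows, each a list of 7 numbers: the turn, a rotation vector about the tool's x, y, z as a fraction of full scale, then the shift along the tool's x, y, z as a fraction of full scale, then the finger opening in mm, from 0 to 87.8. A call has 1 to 10 rows; each row is the pose to reach, as a shift and turn from the pose commanded when the call began, along the tool's axes at that moment; what a row does not reach only later rows make up. Full scale, the value 1, is 20 cm for a shift and 1.5 rad for a turn. A row lasts 1/8 s, in which the tool goes at most 62.5 mm and 10.7 degrees, less where a joint would pass 70% of its speed; a pose out of reach is approached as far as the arm can. A call with a number of a shift or a turn outside -1 to 1 is refused whole. A call with a gripper value outside its range is refused whole. The fingers move at their own pace and stop on an object; the grip force is fixed at half the most. Time passes only in rows, so rows that repeat a pose let the fingers close. It gives the time, the measured TCP pose, the force, the opening and the grip force at its end, in the units of the state.
- ctrl.get_obs(): the state, without advancing time (a new reading comes with each control period).
- ctrl.get_image(name): name is "scene" or "top"; returns (picture, depth): 420x560x3 uint8, red, green, blue; 420x560 float32, mm along the optical axis (not along the pixel's ray), 0 where there is no reading.
- ctrl.camera_info(name): a dict with "intrinsics" (3x3 intrinsics, pixels), "R" (3x3) and "t" (3): a world point X has camera coordinates R X + t. Camera axes: x right, y down, z forward; pixel columns grow to the right and rows downward; lengths in mm; the calibration is good to about 2 mm. A picture is of the moment at which its call begins. camera_info takes no time and is no camera call.
- ctrl.close_job(): hands the job in; it is judged then, once.
The state is a dict: "t": time; "qpos": joint angles; "qvel": joint speeds; "joint_torque": joint torques, N m; "ee_pos": TCP position; "orientation": TCP orientation; "ft_force": force on the tool from outside, world axes, zero at the start; "moment": the same for the moment, N m; "width": finger opening in mm; "grasp_force": force on a finger pad.
Only numpy, scipy, OpenCV 4.12 (cv2) and the standard library are available. Lean on these libraries where they do the work, as an engineer would, in place of code of your own. Each camera call takes 0.05 s, during which the arm holds its last target. There are 200 camera calls.

## Task

Two plain slip-lid cases lean lid-up on wooden stands. Pinch lid and base of the thicker one together, turn it over without letting them part, and lay it lid-down in the V-rest of the pulled-out cabinet tray, square in it and home against the stop; then push the tray fully shut. Leave the thinner case, the stem cup, the black pole socket, the small cardboard box and the mug where they are.

Things in the scene. Friction and masses are not known exactly. Their poses are not given: they have to be found in the camera images.
- case_centre (a point): Centre of the thicker case, the one to turn over, in stand_a (nearer to or farther from the cabinet). Bare aluminium, closed 37 mm thick: open base 100x76x34 mm, slip lid 108x84 mm. Fixed to the base. z: square to the big faces, from base out through lid; x: along the length, down the slope; y: width. Starts leaning 45 degrees, lid up: x points left and down, z left and up
- lid_centre (a point): Point of the thick case's lid that meets case_centre when closed, same axes. The lid is loose: 3 mm top with two faint ribs, skirt 11 mm deep, 1.5 mm play all round; only gravity or a pinch through both big faces keeps it on. Lower 46 mm of the case lies on the stand; the upper 60 mm overhangs to the right, both faces free for a pinch with fingers pointing along the case's x (left, 45 degrees down)
- bushing_centre (a point): Centre of a bushing (38 mm across, 16 mm thick, 60 g) loose and hidden in the thick case; need not be touched; drops into the lid when the case is turned over. Case with bushing 0.28 kg; masses vary by 25 percent, friction by 20
- flat_case_centre (a point): Centre of the thinner case, same look and axes but 22 mm thick, in stand_b; to be left alone
- stand_a: Plywood stand of the thick case, fixed, foot 125x94 mm. Origin on the bench under the bottom of its V; x level, to the left as seen from the robot (within 20 degrees), z up. The V's bottom line runs along y, 50 mm above the bench; a slope 46 mm long, 80 mm wide rises from it at 45 degrees toward -x (right), a stop 36 mm long rises at 45 degrees toward +x (left)
- stand_b: The other stand, holding the thinner case; same form and axes
- cabinet: Plywood cabinet fixed to the bench, 160 mm wide, 130 deep, 186 high, open front. Origin: middle of the lower edge of its front; x level into the cabinet, y left, z up
- tray (a joint): How far the tray is pulled out of the cabinet (m): 0 shut, 0.17 at most, 0.13 to 0.16 at the start. Slides level along the cabinet's x with about 2 N of friction and stays where it is left. Its side walls stand 59 mm either side of the middle, tops 34 mm above the bench; front panel 158 mm wide, top 42 mm above the bench
- tray_seat (a point): On the tray's middle, axes as the cabinet's: where case_centre comes to lie when the case is home in the tray's V-rest, a V like the stands' but facing the other way: bottom line front to back, 50 mm above the bench, 25 mm to the right of this point; slope rising left, stop rising right. Home lid-down, the case's x points right and 45 degrees down, its z left and 45 degrees down: lid top on the slope
- tray_handle (a point): Middle of the steel bar handle (80 mm long, across) 35 mm before the tray's front panel, 26 mm above the bench; push here to shut the tray. Shut, the bar stands 47 mm in front of the cabinet
- stem_cup_mid (a point): Black moulded stem cup, 66 mm across, 104 mm high, narrow end up, loose; point half-way up
- screw_box_mid (a point): Small closed cardboard box, 60x90x51 mm, loose; point half-way up
- mug_mid (a point): Mug, 78 mm across, 114 mm over the handle, 93 mm high, loose; point on the axis of its bowl, half-way up
- flange_mid (a point): Black moulded pole socket, a disc 86 mm across with a short neck, 32 mm high, loose; point half-way up
Not all that is in view belongs to the job. What is shaped like the part that bears case_centre but green is not meant.

How it is judged:
By the outcome, as a careful person would: the job done as asked, in the order asked, and still so for the second after the job is handed in, with the robot touching nothing.
It also fails if it takes over 48 s, if anything falls off the work surface, if the arm or the gripper's body presses on something with over 40 N, if the wrist force passes 120 N, or if a joint passes its speed limit or range.

## Working session

There is one attempt and no reset: what is moved stays moved. The work goes in short steps, Python scripts to look and compute and a tool call to move; the robot and the scene stay as the last step left them, time stands still between calls to the robot, and variables do not carry over. Pictures are saved under pics/ and viewed, at most 13 in all, crops included, and the job is handed in when it is done.

Besides the shell and the picture viewer there is one more tool, called after ">>>" in YAML: its name, and indented under it one key for each argument. servo_tool: Moves the arm, as the interface text tells. Its arguments: {"type":"object","properties":{"rows":{"type":"array","items":{"type":"array","items":{"type":"number"}}}},"required":["rows"]}

```bash
mkdir -p pics; cat > h.py <<'E'
import numpy as np, cv2
from workcell import ctrl
from scipy.spatial.transform import Rotation as Ro
def cloud(name):
    im,d=ctrl.get_image(name); c=ctrl.camera_info(name); K=np.array(c["intrinsics"]);R=np.array(c["R"]);t=np.array(c["t"])
    v,u=np.mgrid[:420,:560]; P=np.stack([(u-K[0,2])/K[0,0]*d,(v-K[1,2])/K[1,1]*d,d],-1)
    W=(P-t)@R; W[d==0]=np.nan
    return im,W
E
python3 - <<'E'
from h import *
for n in("scene","top"):
    im,W=cloud(n); np.savez(n+'.npz',im=im,W=W); cv2.imwrite(f'pics/{n}0.png',cv2.resize(im[...,::-1],(784,588)))
    print(n,ctrl.camera_info(n))
print(ctrl.get_obs())
E
```

```text
scene {'intrinsics': array([[544.69681784,   0.        , 280.89102194],
       [  0.        , 544.69681784, 206.16385231],
       [  0.        ,   0.        ,   1.        ]]), 'R': array([[ 0.68113625, -0.7320636 ,  0.01167496],
       [-0.56891287, -0.53923808, -0.62093514],
       [ 0.46085959,  0.41629939, -0.783775  ]]), 't': array([-304.58842841,  406.02487873, 1315.65991206])}
top {'intrinsics': array([[499.04998502,   0.        , 281.52544019],
       [  0.        , 499.04998502, 209.9602411 ],
       [  0.        ,   0.        ,   1.        ]]), 'R': array([[-0.01919881, -0.99963324, -0.01909956],
       [-0.98249998,  0.02240276, -0.18491056],
       [ 0.18527062,  0.01521525, -0.98256974]]), 't': array([ 123.5853666 ,  553.37775955, 1577.94629528])}
{'t': 0.1, 'qpos': array([ 6.75988730e-01,  4.23777536e-01,  1.63058887e+00,  1.04895504e-06,
        1.08860272e+00, -1.89816749e-02]), 'qvel': array([-0.00139583, -0.00251487, -0.00035466,  0.00135799, -0.00011298,
       -0.00093174]), 'joint_torque': array([ 2.19654185e-04, -5.45608771e+01, -2.74325126e+01,  6.46498147e-02,
        1.87962363e-02, -7.85678253e-05]), 'ee_pos': array([479.63624618, 399.94653614, 221.98095047]), 'orientation': array([-1.33193585e+00, -2.84459614e+00,  1.93935071e-03]), 'ft_force': array([-0.09769755,  1.10314109, -0.79089904]), 'moment': array([-0.02582035, -0.01660891,  0.02738515]), 'grasp_force': 0.0, 'width': 88.33764048620726}
```

View pics/scene0.png

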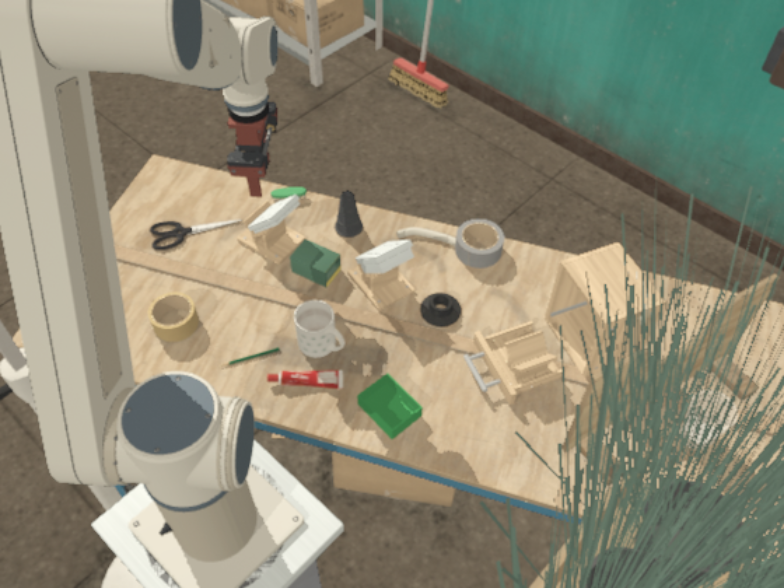

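View pics/top0.png

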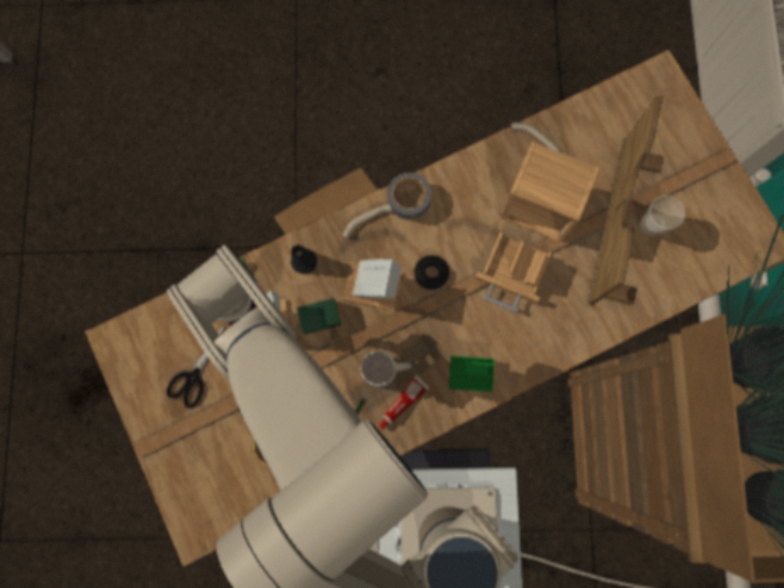

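```bash
python3 - <<'E'
from h import *
s=np.load('scene.npz');im=s['im'];W=s['W']
cv2.imwrite('pics/crop1.png',cv2.resize(im[120:290,160:430,::-1],(800,504),interpolation=cv2.INTER_CUBIC))
t=np.load('top.npz')
cv2.imwrite('pics/crop2.png',cv2.resize(t['im'][140:240,180:420,::-1],(800,333),interpolation=cv2.INTER_CUBIC))
for (x,y) in [(275,213),(387,255)]:
    u,v=int(x/1.4),int(y/1.4); print(W[v,u])
    # fit planar patch
    c=W[v,u]; m=np.linalg.norm(W-c,axis=-1)<20; p=W[m]; q=p-p.mean(0); n=np.linalg.svd(q,full_matrices=False)[2][2]; n*=np.sign(n[2])
    M=(np.abs((W-c)@n)<3)&(np.linalg.norm(W-c,axis=-1)<80); p=W[M]
    m0=p.mean(0);n=np.linalg.svd(p-m0,full_matrices=False)[2][2]; n*=np.sign(n[2]);print('n',n,len(p),'mean',m0,'d',n@m0)
    print(p.min(0),p.max(0))
E
```

```text
[483.02504085 372.53659187 141.26234521]
n [ 0.12880103 -0.87948363  0.458169  ] 111 mean [507.42112432 371.1834913  133.03400778] d -200.14138162589637
[464.33272091 359.76209231 120.70238092] [549.59260176 380.81697495 144.18815833]
[556.14375814 122.21646263 145.9747256 ]
n [-0.18034934 -0.8236725   0.53762229] 231 mean [568.32699555 113.92729003 137.41666491] d -122.45791248108966
[530.18822155  95.48507574 119.83252754] [612.60379034 132.02955467 155.696383  ]
```

View pics/crop1.png

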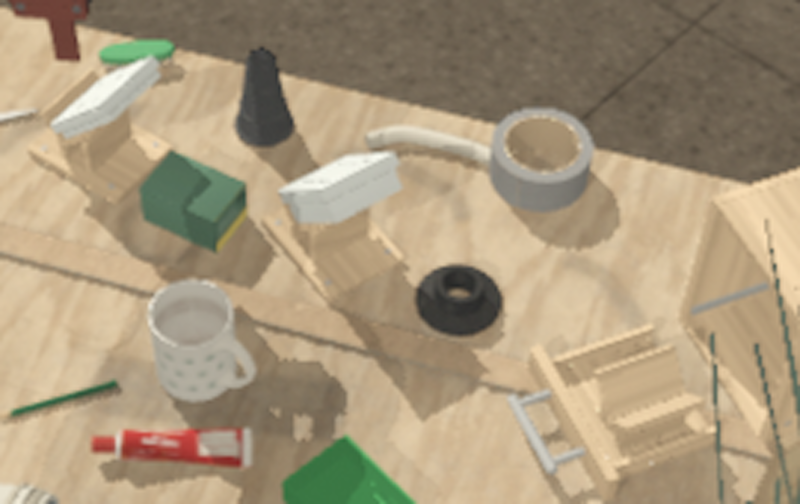

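View pics/crop2.png

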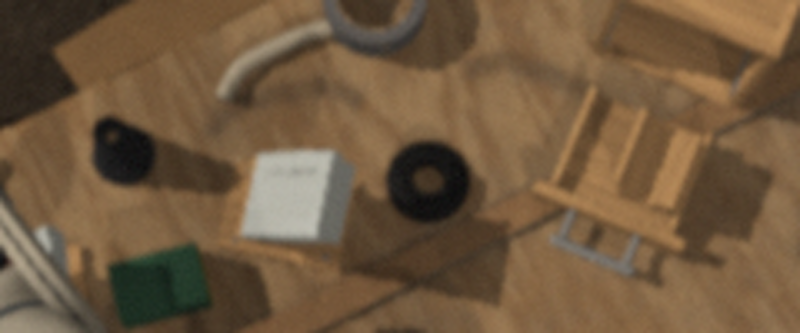

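```bash
cat > m.py <<'E'
from h import *
t=np.load('top.npz');W=t['W'];im=t['im']
def plane(p):
    m=p.mean(0);n=np.linalg.svd(p-m,full_matrices=False)[2][2];return m,n*np.sign(n[2])
def grow(W,v,u,tol=2,r=75):
    c=W[v,u];p=W[np.linalg.norm(W-c,axis=-1)<12]
    for k in range(4):
        m,n=plane(p); M=(np.abs((W-m)@n)<tol)&(np.linalg.norm(W-c,axis=-1)<r)
        lab=cv2.connectedComponents(M.astype(np.uint8),connectivity=4)[1]; M=lab==lab[v,u]; p=W[M]
    return m,n,M
def rect(p,m,n):
    e1=np.cross([0,0,1.],n);e1/=np.linalg.norm(e1);e2=np.cross(n,e1)
    q=np.c_[(p-m)@e1,(p-m)@e2].astype(np.float32); (c,s,a)=cv2.minAreaRect(q)
    b=np.deg2rad(a); d=np.cos(b)*e1+np.sin(b)*e2; d2=-np.sin(b)*e1+np.cos(b)*e2
    return m+c[0]*e1+c[1]*e2,s,d,d2
if __name__=="__main__":
    np.set_printoptions(precision=3,suppress=True)
    for nm,W,v,u in [('lidtop',W,198,268),('lidscene',np.load('scene.npz')['W'],182,272),('scene2',np.load('scene.npz')['W'],179,278),('roof',W,130,395)]:
        m,n,M=grow(W,v,u,tol=2.5,r=75 if nm!='roof' else 130); p=W[M]
        if nm=='roof': n=np.array([0,0,1.])
        print(nm,W[v,u],'n',n,'d',n@m,len(p)); print(*rect(p,m,n))
    # height map around tray
    x0,y0=560,-10
    g=W.reshape(-1,3); 
    for lo,hi in [(16,24),(24,31),(31,37),(38,46),(46,60),(60,80),(80,110)]:
        k=(g[:,2]>lo)&(g[:,2]<hi)&(g[:,0]>430)&(g[:,0]<720)&(g[:,1]>-240)&(g[:,1]<-10); p=g[k]
        if len(p)>10: print(lo,hi,len(p),p.min(0),p.max(0),rect(p,p.mean(0),np.array([0,0,1.])))
    z=W[...,2]; v=np.clip(z*1.2,0,255); v[np.isnan(v)]=0
    cv2.imwrite('pics/hm.png',cv2.resize(cv2.applyColorMap(v.astype(np.uint8),2)[100:240,220:430],(780,520),interpolation=0))
E
python3 m.py
```

```text
Traceback (most recent call last):
  File "m.py", line 19, in <module>
    m,n,M=grow(W,v,u,tol=2.5,r=75 if nm!='roof' else 130); p=W[M]
          ~~~~^^^^^^^^^^^^^^^^^^^^^^^^^^^^^^^^^^^^^^^^^^^
  File "m.py", line 8, in grow
    m,n=plane(p); M=(np.abs((W-m)@n)<tol)&(np.linalg.norm(W-c,axis=-1)<r)
        ~~~~~^^^
  File "m.py", line 4, in plane
    m=p.mean(0);n=np.linalg.svd(p-m,full_matrices=False)[2][2];return m,n*np.sign(n[2])
                  ~~~~~~~~~~~~~^^^^^^^^^^^^^^^^^^^^^^^^^
numpy.linalg.LinAlgError: SVD did not converge
```

```bash
sed -i 's/^    c=W\[v,u\];p=/    ok=np.argwhere(~np.isnan(W[...,0]));v,u=ok[np.argmin(((ok-[v,u])**2).sum(1))];c=W[v,u];p=/' m.py; sed -i 's/connectivity=4/connectivity=8/' m.py; python3 m.py
```

```text
Traceback (most recent call last):
  File "m.py", line 19, in <module>
    m,n,M=grow(W,v,u,tol=2.5,r=75 if nm!='roof' else 130); p=W[M]
          ~~~~^^^^^^^^^^^^^^^^^^^^^^^^^^^^^^^^^^^^^^^^^^^
  File "m.py", line 8, in grow
    m,n=plane(p); M=(np.abs((W-m)@n)<tol)&(np.linalg.norm(W-c,axis=-1)<r)
        ~~~~~^^^
  File "m.py", line 4, in plane
    m=p.mean(0);n=np.linalg.svd(p-m,full_matrices=False)[2][2];return m,n*np.sign(n[2])
                  ~~~~~~~~~~~~~^^^^^^^^^^^^^^^^^^^^^^^^^
numpy.linalg.LinAlgError: SVD did not converge
```

```bash
python3 - <<'E'
s=open('m.py').read()
s=s.replace("M=lab==lab[v,u]; p=W[M]","M=(lab==lab[v,u])&M; p=W[M]")
s=s.replace("for k in range(4):","p=p[~np.isnan(p[:,0])]\n    for k in range(4):")
s=s.replace("        lab=","        L=").replace("; M=(lab==lab[v,u])&M","")
open('m.py','w').write(s)
E
python3 m.py
```

```text
lidtop [582.479 152.734 119.797] n [0.16  0.629 0.761] d 282.9486961088692 323
[585.613 159.863 116.865] (84.11846160888672, 112.97441101074219) [-0.974  0.224  0.019] [-0.158 -0.744  0.649]
lidscene [545.334 127.217 151.045] n [-0.168 -0.222  0.96 ] d 22.48344902690682 48
[565.228 120.134 150.326] (71.92843627929688, 14.363282203674316) [ 0.957 -0.272  0.105] [0.238 0.936 0.258]
scene2 [565.202 123.157 150.331] n [-0.057 -0.204  0.977] d 86.8756656557551 75
[571.089 120.325 147.528] (82.68993377685547, 17.005834579467773) [ 0.967 -0.256  0.003] [0.25  0.945 0.212]
roof [ 773.284 -244.072  185.032] n [0. 0. 1.] d 186.71013915702954 1160
[nan nan nan] (0.0, 0.0) [nan nan nan] [nan nan nan]
16 24 346 [ 525.094 -238.779   16.005] [703.988 -10.086  23.951] (array([nan, nan, nan]), (0.0, 0.0), array([nan, nan, nan]), array([nan, nan, nan]))
24 31 122 [ 516.815 -238.971   24.109] [701.371 -79.844  30.99 ] (array([nan, nan, nan]), (0.0, 0.0), array([nan, nan, nan]), array([nan, nan, nan]))
31 37 144 [ 519.01  -238.834   31.06 ] [707.267 -82.672  36.98 ] (array([nan, nan, nan]), (0.0, 0.0), array([nan, nan, nan]), array([nan, nan, nan]))
38 46 153 [ 532.596 -237.388   38.014] [701.927 -81.623  45.982] (array([nan, nan, nan]), (0.0, 0.0), array([nan, nan, nan]), array([nan, nan, nan]))
46 60 175 [ 535.429 -229.846   46.052] [657.97  -84.609  59.997] (array([nan, nan, nan]), (0.0, 0.0), array([nan, nan, nan]), array([nan, nan, nan]))
60 80 298 [ 570.168 -239.818   60.007] [ 671.724 -156.121   79.88 ] (array([nan, nan, nan]), (0.0, 0.0), array([nan, nan, nan]), array([nan, nan, nan]))
80 110 57 [ 588.847 -231.391   80.117] [ 667.856 -154.769   96.412] (array([nan, nan, nan]), (0.0, 0.0), array([nan, nan, nan]), array([nan, nan, nan]))m.py:13: RuntimeWarning: invalid value encountered in divide
  e1=np.cross([0,0,1.],n);e1/=np.linalg.norm(e1);e2=np.cross(n,e1)
```

View pics/hm.png

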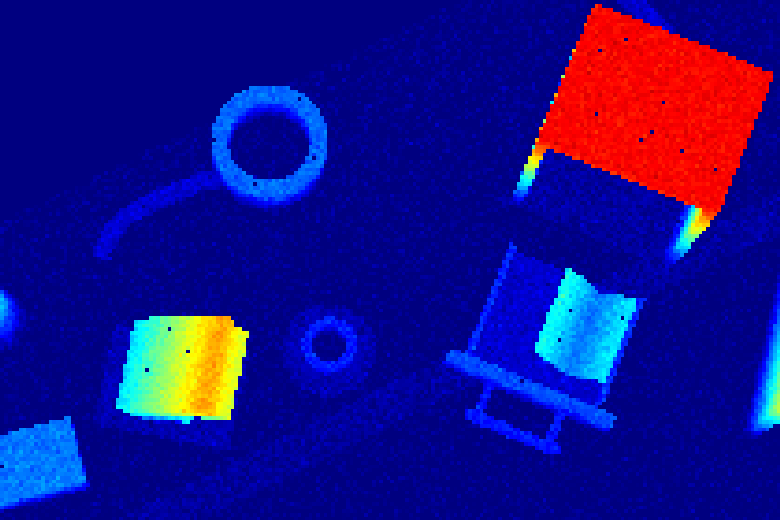

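```bash
cat > m2.py <<'E'
from m import *
from scipy.optimize import least_squares
np.set_printoptions(precision=2,suppress=True)
def near(x0,x1,y0,y1,z0,z1,src):
    g=src.reshape(-1,3);return g[(g[:,0]>x0)&(g[:,0]<x1)&(g[:,1]>y0)&(g[:,1]<y1)&(g[:,2]>z0)&(g[:,2]<z1)]
S=np.load('scene.npz')['W']
r2=2**.5
def fit(p,a0=77):
    # V-frame: u=along stand x; lid: (u+z-50)/r2=37 ; end: (z-50-u)/r2=108
    def res(q):
        a,vx,vy=q;c,s=np.cos(a),np.sin(a);u=(p[:,0]-vx)*c+(p[:,1]-vy)*s;w=-(p[:,0]-vx)*s+(p[:,1]-vy)*c;z=p[:,2]-50
        L=(u+z)/r2-37;E=(z-u)/r2-108
        sd=np.maximum(L,E); e=np.maximum(np.abs(w)-42,0)
        return np.r_[sd, e]
    o=least_squares(res,[np.deg2rad(a0),585,160],loss='soft_l1');return o,res(o.x)
for nm,src in(('top',W),('scene',S)):
    p=near(515,640,85,215,88,175,src)
    o,r=fit(p);n=len(p);print(nm,n,np.rad2deg(o.x[0]),o.x[1:],'med|r|',np.median(abs(r[:n])),'bias w',)
    a,vx,vy=o.x;w=-(p[:,0]-vx)*np.sin(a)+(p[:,1]-vy)*np.cos(a);print('w range',np.percentile(w,[0,1,99,100]))
    u=(p[:,0]-vx)*np.cos(a)+(p[:,1]-vy)*np.sin(a);print('s',np.percentile(((p[:,2]-50)-u)/r2,[0,1,99,100]),'h',np.percentile(((p[:,2]-50)+u)/r2,[0,1,99,100]))
# cabinet roof
p=near(600,900,-400,-60,180,194,W);
c,s,a=cv2.minAreaRect(p[:,:2].astype(np.float32));print('roof',c,s,a,p[:,2].mean())
b=np.deg2rad([a,a-90,a+90]);b=b[np.argmin(abs(b+0.35))];print('yaw',np.rad2deg(b))
cx=np.array([np.cos(b),np.sin(b)]);cy=np.array([-cx[1],cx[0]])
q=p[:,:2]-c;print('ext x',np.percentile(q@cx,[.5,99.5]),'y',np.percentile(q@cy,[.5,99.5]))
f=np.array(c)-65*cx;print('cabinet origin',f)
g=W.reshape(-1,3);l=np.c_[(g[:,:2]-f)@cx,(g[:,:2]-f)@cy,g[:,2]]
m=(l[:,0]>-230)&(l[:,0]<15)&(abs(l[:,1])<100)&(l[:,2]>12);l=l[m]
for lo in np.arange(-230,15,5):
    k=l[(l[:,0]>=lo)&(l[:,0]<lo+5)]
    if len(k): print(lo,len(k),'y',k[:,1].min(),k[:,1].max(),'zmax',np.percentile(k[:,2],95))
print('profile y:z');k0=l[(l[:,0]>-110)&(l[:,0]<-50)]
for lo in np.arange(-85,85,5):
    k=k0[(k0[:,1]>=lo)&(k0[:,1]<lo+5)]
    if len(k):print(lo+2.5,len(k),np.median(k[:,2]))
h=l[(l[:,2]>45)&(abs(l[:,1])<70)];print('V ext x',np.percentile(h[:,0],[0,1,2,5,95,98,99,100]))
E
python3 m2.py
```

```text
top 717 77.08708085123632 [588.54 174.82] med|r| 1.8689083891463127 bias w
w range [-43.05 -41.01  41.5   42.36]
s [ 13.35  17.94 112.55 114.92] h [-4.55 -1.07 41.48 44.93]
scene 567 81.17291136276549 [579.88 175.04] med|r| 3.1618809453821655 bias w
w range [-44.26 -40.23  41.73  43.47]
s [ 19.17  23.86 113.64 117.23] h [-2.78 -1.25 37.44 38.2 ]
roof (746.7109375, -292.6399230957031) (289.1753845214844, 154.0369110107422) 54.987667083740234 186.6312665719042
yaw -35.012332916259766
ext x [-73.4   72.68] y [-134.7   138.96]
cabinet origin [ 693.47 -255.35]
-230 1 y -50.99355683153202 -50.99355683153202 zmax 12.848169815994375
-215 1 y 78.75747793684086 78.75747793684086 zmax 14.77278963159775
-210 9 y 29.00964051182686 48.1448342301415 zmax 34.52052554303379
-205 23 y 4.431784703254426 50.01025628271508 zmax 35.993164774202654
-200 34 y -27.230500859941003 86.2268494965529 zmax 36.697969885597985
-195 26 y -35.44735106118213 89.80659642243381 zmax 36.141694582474436
-190 14 y -38.22132842675288 86.10626705028204 zmax 34.37776564602535
-185 12 y -27.32989295712711 82.42822786482975 zma
[... 2809 characters left out ...]
18 37.627512869270454
-27.5 19 76.11004292339749
-22.5 28 73.59164254344427
-17.5 25 70.91964363210917
-12.5 30 65.13120711993636
-7.5 31 60.418659624394735
-2.5 25 55.68737120168377
2.5 29 52.65182134746067
7.5 24 54.28839861989579
12.5 24 60.78593273286573
17.5 22 64.39057391240377
22.5 24 71.80427286157347
27.5 26 77.65546990842938
32.5 23 79.8222751621023
37.5 29 79.00702074667257
42.5 27 19.680419997009093
47.5 25 17.506062622081718
52.5 21 16.760366374742564
57.5 28 16.9581404297197
62.5 23 17.05199091281004
67.5 23 17.28741631206829
72.5 20 16.449829936514718
77.5 20 16.778888390392122
82.5 23 16.296595839897716
V ext x [-168.06 -162.2  -157.33 -137.16   12.62   14.23   14.71   14.95]
```

```bash
cat > m3.py <<'E'
from m import *
from scipy.optimize import least_squares
np.set_printoptions(precision=2,suppress=True)
def near(x0,x1,y0,y1,z0,z1,src):
    g=src.reshape(-1,3);return g[(g[:,0]>x0)&(g[:,0]<x1)&(g[:,1]>y0)&(g[:,1]<y1)&(g[:,2]>z0)&(g[:,2]<z1)]
S=np.load('scene.npz')['W'];r2=2**.5
for nm,src in(('top',W),('scene',S)):
    p=near(450,700,-50,300,-8,8,src);print(nm,'bench z',np.median(p[:,2]),p[:,2].std())
def loc(p,q):
    a,vx,vy=q;c,s=np.cos(a),np.sin(a);u=(p[:,0]-vx)*c+(p[:,1]-vy)*s;w=-(p[:,0]-vx)*s+(p[:,1]-vy)*c;z=p[:,2]-50
    return (z-u)/r2,w,(u+z)/r2     # s,w,h
for nm,src in(('top',W),('scene',S)):
    P=near(500,660,70,230,60,175,src); q=np.array([np.deg2rad(77),586,174])
    for it in range(8):
        s,w,h=loc(P,q)
        lid=(abs(h-37)<6)&(s>8)&(s<104)&(abs(w)<45); end=(abs(s-108)<6)&(h>3)&(h<34)&(abs(w)<45); top=(abs(h-37)<8)&(abs(w)<55)&(s>10)|end
        def res(q):
            r=[]
            r.append(loc(P[lid],q)[2]-37); r.append((loc(P[end],q)[0]-np.where(loc(P[end],q)[2]<26,106,108))*1.0)
            return np.concatenate(r)
        # width centre from percentile extents
        ww=loc(P[top],q)[1];lo,hi=np.percentile(ww,[1,99]);mid=(lo+hi)/2
        o=least_squares(res,q,loss='soft_l1'); q=o.x
        ww=loc(P[top],q)[1];lo,hi=np.percentile(ww,[1,99]);mid=(lo+hi)/2
        q[1]-=np.sin(q[0])*mid;q[2]+=np.cos(q[0])*mid
    print(nm,lid.sum(),end.sum(),np.rad2deg(q[0]),q[1:],'w',lo,hi,'lid h med',np.median(h[lid]),h[lid].std(),'end',np.median(s[end]))
    # lid-only / end-only yaw
    for n_,k in(('lid',lid),('end',end)):
        if k.sum()>20:
            m,n=plane(P[k]); print('  ',n_,n, 'az',np.rad2deg(np.arctan2(n[1],n[0])),'el',np.rad2deg(np.arcsin(n[2])))
# roof
m,n,M=grow(W,130,392,tol=5,r=130);L=cv2.connectedComponents(((abs(W[...,2]-186)<7)).astype(np.uint8))[1];p=W[(L==L[130,392])]
c,s,a=cv2.minAreaRect(p[:,:2].astype(np.float32));print('roof',c,s,a,len(p))
b=np.deg2rad([a,a-90,a+90]);b=b[np.argmin(abs(b+0.35))];print('yaw',np.rad2deg(b))
cx=np.array([np.cos(b),np.sin(b)]);cy=np.array([-cx[1],cx[0]])
q=p[:,:2]-c;print('ext x',np.percentile(q@cx,[.5,99.5]),'y',np.percentile(q@cy,[.5,99.5]))
f=np.array(c)-65*cx;print('cabinet origin',f)
g=W.reshape(-1,3);l=np.c_[(g[:,:2]-f)@cx,(g[:,:2]-f)@cy,g[:,2]]
l=l[(l[:,0]>-230)&(l[:,0]<15)&(abs(l[:,1])<85)&(l[:,2]>14)]
for lo in np.arange(-225,0,5):
    k=l[(l[:,0]>=lo)&(l[:,0]<lo+5)]
    if len(k)>2: print(lo,len(k),'y',k[:,1].min(),k[:,1].max(),'zmax',np.percentile(k[:,2],95))
k=l[(l[:,2]>50)&(l[:,0]<-20)];print('V ext x',np.percentile(k[:,0],[0,1,2,5,95,98,99,100]))
a=k[(k[:,2]>53)&(k[:,2]<78)];
for sg,nmm in((1,'slope'),(-1,'stop')):
    j=a[(sg*(a[:,1]+25)>5)];cf=np.polyfit(j[:,1],j[:,2],1);print(nmm,len(j),cf,'y at z50',(50-cf[1])/cf[0], 'vs x',np.polyfit(j[:,0],j[:,1]-(j[:,2]-50)*sg,1))
k=l[(l[:,2]>26)&(l[:,2]<45)];
for nmm,kk in(('wallL',k[(k[:,0]>-100)&(k[:,0]<-30)&(k[:,1]>45)&(k[:,2]>30)]),('wallR',k[(k[:,0]>-100)&(k[:,0]<-30)&(k[:,1]<-50)&(k[:,2]>30)]),('panel',k[(k[:,2]>38)&(k[:,0]<-120)])):
    print(nmm,len(kk),kk.mean(0),kk.min(0),kk.max(0))
kk=k[(k[:,0]<-170)&(abs(k[:,1])<30)];print('handle',kk.mean(0),kk.min(0),kk.max(0))
E
python3 m3.py
```

```text
top bench z 0.9491360997033687 3.6736747605920645
scene bench z 0.17217155656842836 3.5851376081971735
top 501 143 76.8987900084125 [588.42 174.24] w -41.10244086254309 41.10244086254314 lid h med 37.0124269528911 2.244098600885827 end 106.11054461757763
   lid [0.16 0.69 0.71] az 77.07513739564365 el 45.10227094993643
   end [-0.19 -0.79  0.58] az -103.35017185591343 el 35.60039200737659
scene 170 194 77.70803557604535 [581.49 172.48] w -41.50093784632688 41.50093784632678 lid h med 36.70415814853276 1.3995828417372176 end 105.83880094087722
   lid [0.14 0.68 0.71] az 78.09390430506183 el 45.63774281899509
   end [-0.17 -0.79  0.59] az -101.90402437244586 el 36.20453005622734
roof (779.4893798828125, -247.70559692382812) (159.80087280273438, 135.6969757080078) 65.686279296875 2071
yaw -24.313720703125
ext x [-66.63  64.04] y [-79.21  79.11]
cabinet origin [ 720.25 -220.94]
-210 28 y -38.7321213935907 41.833199226192704 zmax 34.446175862735466
-205 46 y -44.88779960387222 74.25206974348156 zmax 36.787889242359505
-200 23 y -43.83370740855013 38.474157855180735 zmax 34.13711750237617

[... 2073 characters left out ...]
.06777833164642
-45 7 y -38.77330259778568 64.86430255434634 zmax 27.98753040695366
-5 94 y -78.79874922822745 79.85498612579013 zmax 190.1325343371973
V ext x [-164.31 -141.14 -139.74 -137.7   -64.44  -61.55  -60.72  -58.03]
slope 152 [ 0.73 72.33] y at z50 -30.38594670836275 vs x [ -0.01 -25.78]
stop 188 [-0.72 36.13] y at z50 -19.199436314662815 vs x [ -0.01 -26.17]
wallL 26 [-72.06  62.01  35.36] [-99.26  59.18  30.4 ] [-43.56  64.94  39.83]
wallR 25 [-71.39 -61.66  34.97] [-98.99 -64.3   30.19] [-45.83 -58.31  40.7 ]
panel 128 [-161.96   -0.43   41.67] [-202.35  -75.9    38.01] [-125.25   78.76   44.93]
handle [-202.84   -0.96   31.47] [-209.86  -30.     26.09] [-185.38   28.82   38.1 ]
```

```bash
cat > g.py <<'E'
from h import *
np.set_printoptions(precision=3,suppress=True)
def axes(a,down_left=True):
    c,s=np.cos(np.deg2rad(a)),np.sin(np.deg2rad(a));L=np.array([c,s,0]);U=np.array([0,0,1.])
    return L,U
def Rot(L,tilt): # tool z tilted 'tilt' deg from down toward L ; tool y = L-ish, tool x = y cross z
    t=np.deg2rad(tilt);U=np.array([0,0,1.]);z=np.sin(t)*L-np.cos(t)*U;y=np.cos(t)*L+np.sin(t)*U
    return np.c_[np.cross(y,z),y,z]
def Ld(a): a=np.deg2rad(a);return np.array([np.cos(a),np.sin(a),0])
A=77.1;V=np.array([587.5,174,50]);B=-24.6
La=Ld(A);Ra=Rot(La,45);Ca=V-25*La+[0,0,51.2]
Lb=Ld(B+90);Rb=Rot(Lb,-45);cx=Ld(B);F=np.array([720.25,-220.94,0]);Cb=F-100.5*cx+[0,0,101.2]
def go(p,R):
    o=ctrl.get_obs();R0=Ro.from_rotvec(o['orientation']).as_matrix()
    print('tcp',o['ee_pos'],'q',o['qpos'],'F',o['ft_force'],'w',o['width'],o['grasp_force'],'t',o['t'])
    print('err pos',p-o['ee_pos'],'-> shift',R0.T@(p-o['ee_pos'])/200,'turn',Ro.from_matrix(R0.T@R).as_rotvec()/1.5)
E
python3 - <<'E'
from g import *
print(Ca,Cb); go(np.array([540,235,330]),Ra); go(Ca-111*Ra[:,2],Ra)
E
```

```text
[581.919 149.631 101.2  ] [ 628.872 -179.104  101.2  ]
tcp [479.636 399.947 221.981] q [ 0.676  0.424  1.631  0.     1.089 -0.019] F [-0.098  1.103 -0.791] w 88.33764048620726 0.0 t 0.1
err pos [  60.364 -164.947  108.019] -> shift [-0.827 -0.297 -0.54 ] turn [-0.505  0.17  -0.411]
tcp [479.636 399.947 221.981] q [ 0.676  0.424  1.631  0.     1.089 -0.019] F [-0.098  1.103 -0.791] w 88.33764048620726 0.0 t 0.1
err pos [  84.76  -326.823  -42.292] -> shift [-1.527 -0.721  0.212] turn [-0.505  0.17  -0.411]
```

>>> servo_tool:
  rows:
    - [0,0,0,0,0,-0.27,70]
    - [-0.25,0.08,-0.2,-0.4,-0.15,-0.54,70]
    - [-0.5,0.17,-0.41,-0.83,-0.3,-0.54,70]
    - [-0.5,0.17,-0.41,-0.83,-0.3,-0.54,70]
    - [-0.5,0.17,-0.41,-0.83,-0.3,-0.54,70]
    - [-0.5,0.17,-0.41,-0.83,-0.3,-0.54,70]
    - [-0.5,0.17,-0.41,-0.83,-0.3,-0.54,70]
    - [-0.5,0.17,-0.41,-0.83,-0.3,-0.54,70]

```text
t: 1.1
ee_pos: [540.0, 233.3, 330.1]
orientation: [0.32, 2.811, 1.158]
ft_force: [0.1, 0.0, -0.3]
width: 69.9
grasp_force: 0.0
```

```bash
python3 - <<'E'
from g import *
go(Ca-111*Ra[:,2],Ra)
E
```

```text
tcp [540.048 233.329 330.127] q [ 0.018  0.204  1.901  0.916  1.039 -1.817] F [ 0.052  0.026 -0.35 ] w 69.93513710416929 0.0 t 1.1
err pos [  24.348 -160.206 -150.438] -> shift [-0.3   -1.064  0.003] turn [-0.003 -0.    -0.001]
```

>>> servo_tool:
  rows:
    - [0,0,0,-0.1,-0.35,0,70]
    - [0,0,0,-0.2,-0.7,0,70]
    - [0,0,0,-0.3,-1.0,0,70]
    - [0,0,0,-0.3,-1.0,0,70]
    - [0,0,0,-0.3,-1.0,0,70]

```text
t: 1.72
ee_pos: [566.4, 81.9, 189.4]
orientation: [0.325, 2.814, 1.156]
ft_force: [0.5, 0.6, 0.7]
width: 70.1
grasp_force: 0.0
```

```bash
python3 - <<'E'
from g import *
go(Ca-111*Ra[:,2],Ra)
go(Ca-1*Ra[:,2],Ra)
for n in("scene","top"):
    im,W=cloud(n); np.savez(n+'1.npz',im=im,W=W)
    c=(175,100) if n=="top" else (210,100)
    cv2.imwrite(f'pics/{n}1.png',cv2.resize(im[c[1]:c[1]+150,c[0]:c[0]+200,::-1],(800,600),interpolation=cv2.INTER_CUBIC))
E
```

```text
tcp [566.377  81.911 189.414] q [-0.269  0.471  1.909  0.939  1.056 -2.22 ] F [0.458 0.602 0.705] w 70.0826861597481 0.0 t 1.725
err pos [-1.981 -8.788 -9.725] -> shift [-0.    -0.066  0.003] turn [-0.004 -0.001 -0.003]
tcp [566.377  81.911 189.414] q [-0.269  0.471  1.909  0.939  1.056 -2.22 ] F [0.458 0.602 0.705] w 70.0826861597481 0.0 t 1.725
err pos [ 15.384  67.031 -87.507] -> shift [-0.001 -0.063  0.553] turn [-0.004 -0.001 -0.003]
```

View pics/scene1.png

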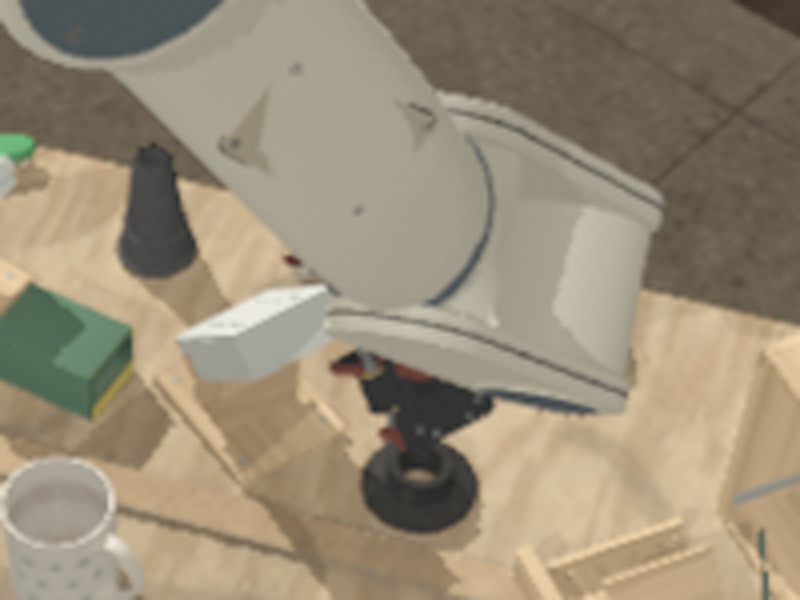

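>>> servo_tool:
  rows:
    - [0,0,0,0,-0.067,0.0,70]
    - [0,0,0,0,-0.067,0.15,70]
    - [0,0,0,0,-0.067,0.3,70]
    - [0,0,0,0,-0.067,0.45,70]
    - [0,0,0,0,-0.067,0.55,70]
    - [0,0,0,0,-0.067,0.55,70]

```text
t: 2.58
ee_pos: [580.8, 149.4, 101.8]
orientation: [0.319, 2.815, 1.156]
ft_force: [-0.2, -0.2, -0.4]
width: 69.9
grasp_force: 0.0
```

```bash
python3 - <<'E'
from g import *
go(Ca-1*Ra[:,2],Ra)
for n in("scene","top"):
    im,W=cloud(n); np.savez(n+'2.npz',im=im,W=W)
    c=(175,100) if n=="top" else (210,140)
    cv2.imwrite(f'pics/{n}2.png',cv2.resize(im[c[1]:c[1]+112,c[0]:c[0]+150,::-1],(800,597),interpolation=cv2.INTER_CUBIC))
E
```

```text
tcp [580.756 149.39  101.81 ] q [-0.14   0.628  1.922  1.108  0.899 -2.347] F [-0.189 -0.206 -0.364] w 69.9176957690352 0.0 t 2.575
err pos [ 1.005 -0.448  0.097] -> shift [-0.005 -0.    -0.001] turn [-0.004 -0.002 -0.001]
```

View pics/scene2.png

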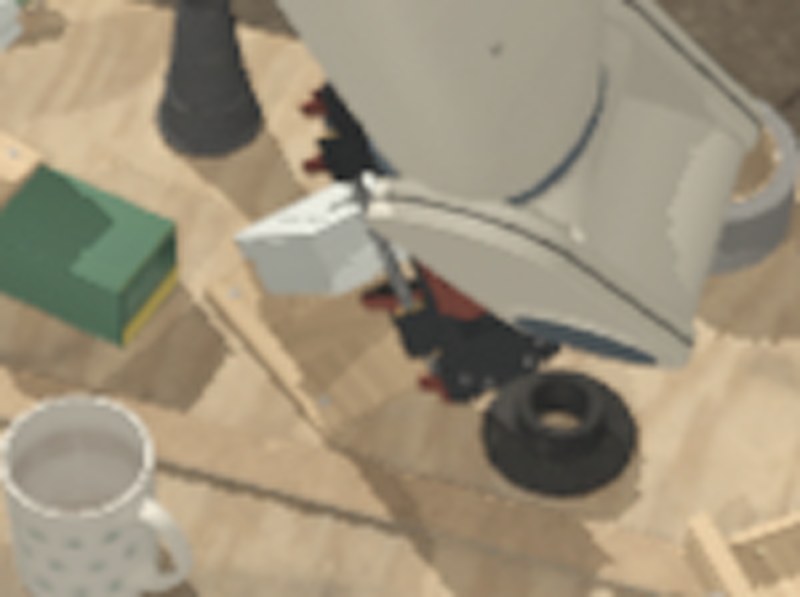

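>>> servo_tool:
  rows:
    - [0,0,0,0,0,0,46]
    - [0,0,0,0,0,0,42]
    - [0,0,0,0,0,0,39]
    - [0,0,0,0,0,0,36]
    - [0,0,0,0,0,0,30]
    - [0,0,0,0,0,0,25]
    - [0,0,0,0,0,0,25]
    - [0,0,0,0,0,0,25]

```text
t: 3.68
ee_pos: [581.5, 147.7, 102.2]
orientation: [0.321, 2.813, 1.154]
ft_force: [-1.2, -4.9, 0.6]
width: 37.0
grasp_force: 30.0
```

>>> servo_tool:
  rows:
    - [0,0,0,0,0.02,-0.02,25]
    - [0,0,0,0,0.07,-0.07,25]
    - [0,0,0,0,0.18,-0.18,25]
    - [0,0,0,0,0.3,-0.3,25]
    - [0,0,0,0,0.42,-0.42,25]
    - [0,0,0,0,0.52,-0.52,25]
    - [0,0,0,0,0.52,-0.52,25]

```text
t: 4.55
ee_pos: [582.9, 149.2, 252.2]
orientation: [0.317, 2.81, 1.153]
ft_force: [-0.3, -0.6, -2.0]
width: 36.8
grasp_force: 30.0
```

```bash
python3 - <<'E'
from g import *
go(np.array([590,0,270]),Rot(La,0))
S=np.load('scene2.npz')
T=Cb+[0,0,100]-1*Rb[:,2]; go(T,Rb)
for n in("scene","top"):
    im,W=cloud(n); np.savez(n+'3.npz',im=im,W=W)
im,_=np.load('scene3.npz')['im'],0
cv2.imwrite('pics/s3.png',cv2.resize(im[60:210,200:400,::-1],(800,600),interpolation=cv2.INTER_CUBIC))
E
```

```text
tcp [582.893 149.224 252.152] q [-0.139  0.377  1.869  0.935  1.055 -2.039] F [-0.32  -0.611 -1.992] w 36.75562417655646 29.998857378959656 t 4.55
err pos [   7.107 -149.224   17.848] -> shift [-0.202 -0.449 -0.569] turn [0.52  0.002 0.   ]
tcp [582.893 149.224 252.152] q [-0.139  0.377  1.869  0.935  1.055 -2.039] F [-0.32  -0.611 -1.992] w 36.75562417655646 29.998857378959656 t 4.55
err pos [  46.273 -327.685  -50.245] -> shift [-0.592 -1.277 -0.906] turn [1.039 0.002 0.151]
```

View pics/s3.png

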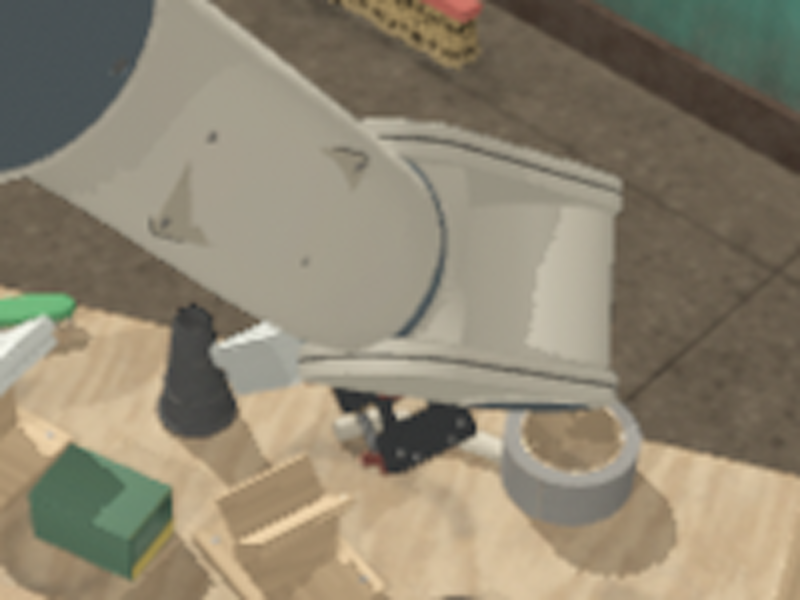

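>>> servo_tool:
  rows:
    - [0.06,0,0,-0.03,-0.06,-0.07,25]
    - [0.15,0,0,-0.06,-0.13,-0.16,25]
    - [0.25,0,0,-0.1,-0.22,-0.28,25]
    - [0.35,0,0,-0.14,-0.31,-0.4,25]
    - [0.45,0,0,-0.18,-0.39,-0.5,25]
    - [0.52,0,0,-0.2,-0.45,-0.57,25]
    - [0.52,0,0,-0.2,-0.45,-0.57,25]

```text
t: 5.52
ee_pos: [588.1, 0.7, 265.5]
orientation: [-0.352, -3.116, -0.0]
ft_force: [0.5, -0.5, -2.6]
width: 36.8
grasp_force: 30.0
```

```bash
python3 - <<'E'
from g import *
T=Cb+[0,0,140]-1*Rb[:,2]; go(T,Rb)
E
```

```text
tcp [588.1     0.665 265.516] q [-0.02   0.325  1.671  0.001  1.151 -1.366] F [ 0.467 -0.546 -2.635] w 36.83389012247549 29.998961985111237 t 5.525
err pos [  41.066 -179.126  -23.609] -> shift [-0.4   -0.827  0.116] turn [0.521 0.05  0.131]
```

>>> servo_tool:
  rows:
    - [0.06,0.01,0.02,-0.05,-0.1,0.0,25]
    - [0.15,0.02,0.04,-0.12,-0.24,0.0,25]
    - [0.25,0.03,0.06,-0.2,-0.4,0.02,25]
    - [0.35,0.03,0.09,-0.28,-0.56,0.05,25]
    - [0.45,0.04,0.11,-0.35,-0.72,0.09,25]
    - [0.52,0.05,0.13,-0.4,-0.83,0.12,25]
    - [0.52,0.05,0.13,-0.4,-0.83,0.12,25]
    - [0.52,0.05,0.13,-0.4,-0.83,0.12,25]

```text
t: 6.52
ee_pos: [628.8, -179.4, 242.4]
orientation: [-0.59, -2.701, 1.111]
ft_force: [-0.8, 0.0, -2.9]
width: 36.9
grasp_force: 30.0
```

```bash
python3 - <<'E'
from g import *
T=Cb+[0,0,140]-1*Rb[:,2]; go(T,Rb)
for n in("scene","top"):
    im,W=cloud(n); np.savez(n+'4.npz',im=im,W=W)
im=np.load('top4.npz')['im'];im2=np.load('scene4.npz')['im']
cv2.imwrite('pics/s4.png',np.hstack([cv2.resize(i[...,::-1],(400,450),interpolation=cv2.INTER_CUBIC) for i in (im[110:245,290:410],im2[160:310,290:423])]))
E
```

```text
tcp [ 628.769 -179.419  242.373] q [ 0.009  0.634  1.445 -0.694  1.486 -0.916] F [-0.841  0.004 -2.922] w 36.87292940257742 29.998948574066162 t 6.525
err pos [ 0.398  0.958 -0.466] -> shift [ 0.     0.005 -0.002] turn [ 0.003 -0.    -0.   ]
```

View pics/s4.png

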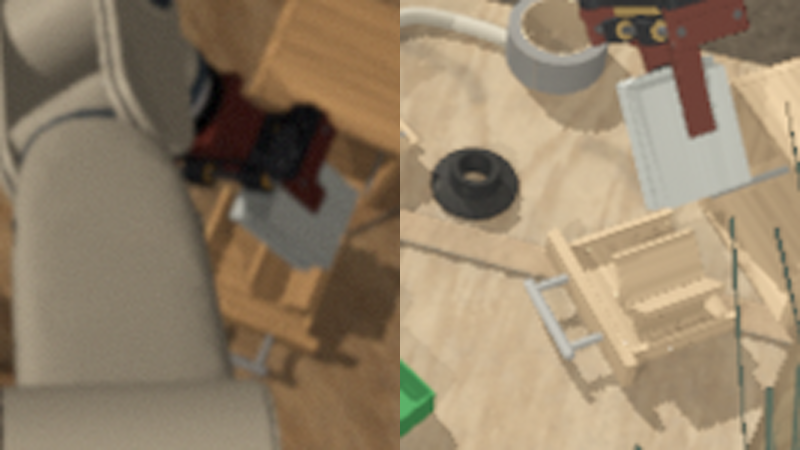

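```bash
cat > m4.py <<'E'
from g import *
import sys
from m import plane
def an(W,T):
    g=W.reshape(-1,3)-T; n=(-Lb+[0,0,1])/2**.5; xc=(-Lb-np.array([0,0,1]))/2**.5
    h=g@n;x=g@cx;s=g@xc
    k=(abs(h-18.5)<5)&(abs(x)<60)&(s>-45)&(s<65)
    m,nn=plane(g[k]);nn=nn if nn@n>0 else -nn
    print(' base n',k.sum(),'h med',np.median(h[k]),'tilt about xc (deg)',np.rad2deg(nn@cx),'x 1-99',np.percentile(x[k],[1,2,98,99]),'s',np.percentile(s[k],[1,99]))
    for a,b in((20,30),(30,40),(40,50)):
        j=k&(s>a)&(s<b); print('   s',a,b,j.sum(),np.percentile(x[j],[2,98]) if j.sum()>5 else '')
    # lid skirt
    j=(h<15)&(h>-18.5)&(abs(x)<60)&(s>-40)&(s<48);print('   skirt',j.sum(),np.percentile(x[j],[1,99]) if j.sum()>5 else '')
def vr(W):
    l=W.reshape(-1,3);x=(l-F)@cx;y=(l-F)@Lb;z=l[:,2]
    k=(x>-160)&(x<-30)&(z>54)&(z<90)&(abs(y)<45)
    print(' V x',k.sum(),np.percentile(x[k],[1,2,5,95,98,99]))
    r=k&(abs(abs(y+25)-(z-50))<6)&(z<76);v=y-np.where(y>-25,1,-1)*(z-50)
    for sgn in(1,-1):
        q=r&((y+25)*sgn>4);
        if q.sum()>20:
            cf=np.polyfit(x[q]+100,v[q],1);print('   Vline',q.sum(),cf)
    k=(x>-160)&(x<-30)&(z>72)&(z<90)&(abs(y)<45);p=np.c_[x,y][k]
    for sgn in(1,-1):
        q=p[(p[:,1]+25)*sgn>0]; 
        if len(q)>10: print('   crest',len(q),np.polyfit(q[:,0]+100,q[:,1],1))
if __name__=="__main__":
    T=ctrl.get_obs()['ee_pos']
    for f in('top4','scene4'):
        print(f);an(np.load(f+'.npz')['W'],T)
    for f in('top','scene','scene4'):print(f);vr(np.load(f+'.npz')['W'])
E
python3 m4.py
```

```text
top4
 base n 352 h med 15.979279198992348 tilt about xc (deg) -0.4985617547413248 x 1-99 [-37.959 -37.308  36.295  37.861] s [-42.744  47.509]
   s 20 30 48 [-36.482  35.905]
   s 30 40 48 [-32.999  35.446]
   s 40 50 36 [-35.169  36.675]
   skirt 251 [-42.401  37.546]
scene4
 base n 866 h med 16.768125730943776 tilt about xc (deg) -0.02943381608927487 x 1-99 [-42.655 -41.378  32.766  33.272] s [-43.893  51.079]
   s 20 30 92 [-40.75  31.74]
   s 30 40 102 [-43.355  31.572]
   s 40 50 96 [-41.442  31.43 ]
   skirt 517 [-47.325  34.825]
top
 V x 359 [-140.003 -139.44  -137.441  -63.731  -61.111  -60.18 ]
   Vline 114 [  0.003 -25.532]
   Vline 106 [ -0.01  -24.599]
   crest 115 [-0.01   3.492]
scene
 V x 456 [-145.391 -145.02  -142.994  -70.236  -68.217  -66.681]
   Vline 198 [  0.007 -26.742]
   Vline 44 [  0.009 -28.982]
   crest 162 [ 0.015 -1.466]
scene4
 V x 467 [-144.919 -144.15  -142.737  -70.311  -67.459  -66.04 ]
   Vline 224 [ -0.004 -26.281]
   Vline 46 [  0.009 -29.458]
   crest 152 [ 0.005 -1.073]
```

>>> servo_tool:
  rows:
    - [0,0,0,0,0.04,0.04,25]
    - [0,0,0,0,0.13,0.13,25]
    - [0,0,0,0,0.23,0.23,25]
    - [0,0,0,0,0.33,0.33,25]
    - [0,0,0,0,0.41,0.41,25]
    - [0,0,0,0,0.44,0.44,25]
    - [0,0,0,0,0.455,0.455,25]
    - [0,0,0,0,0.455,0.455,25]

```text
t: 7.62
ee_pos: [630.2, -180.0, 115.0]
orientation: [-0.592, -2.701, 1.117]
ft_force: [0.5, -0.5, -2.5]
width: 37.0
grasp_force: 30.0
```

```bash
python3 - <<'E'
from g import *
go(Cb-1*Rb[:,2],Rb)
im,W=cloud('scene');np.savez('scene5.npz',im=im,W=W)
E
```

```text
tcp [ 630.158 -180.02   114.95 ] q [ 0.01   0.793  1.482 -0.718  1.337 -0.784] F [ 0.503 -0.548 -2.548] w 37.04178073885058 29.999028146266937 t 7.625
err pos [ -0.992   1.559 -13.043] -> shift [0.008 0.05  0.043] turn [ 0.001  0.001 -0.002]
```

>>> servo_tool:
  rows:
    - [0,0,0,0.005,0.018,0.015,25]
    - [0,0,0,0.005,0.028,0.025,25]
    - [0,0,0,0.005,0.035,0.032,25]
    - [0,0,0,0.005,0.035,0.032,25]

```text
t: 8.18
ee_pos: [628.9, -179.7, 105.6]
orientation: [-0.591, -2.699, 1.119]
ft_force: [-1.1, -2.4, 0.7]
width: 37.0
grasp_force: 30.0
```

>>> servo_tool:
  rows:
    - [0,0,0,0,0.006,0.006,25]
    - [0,0,0,0,0.006,0.006,25]

```text
t: 8.43
ee_pos: [628.9, -180.3, 104.9]
orientation: [-0.591, -2.698, 1.121]
ft_force: [-2.4, -4.1, 6.5]
width: 36.5
grasp_force: 30.0
```

>>> servo_tool:
  rows:
    - [0,0,0,0,-0.006,0.008,25]
    - [0,0,0,0,-0.006,0.014,25]
    - [0,0,0,0,-0.006,0.014,25]

```text
t: 8.8
ee_pos: [628.0, -182.3, 102.8]
orientation: [-0.591, -2.7, 1.119]
ft_force: [-0.1, -3.3, 5.2]
width: 36.7
grasp_force: 30.0
```

>>> servo_tool:
  rows:
    - [0,0,0,0,0,0.008,25]
    - [0,0,0,0,0,0.012,25]
    - [0,0,0,0,0,0.012,25]

```text
t: 9.18
ee_pos: [627.4, -183.8, 101.2]
orientation: [-0.591, -2.7, 1.119]
ft_force: [-0.3, -4.0, 6.3]
width: 36.8
grasp_force: 30.0
```

>>> servo_tool:
  rows:
    - [0,0,0,0,0,0.008,25]
    - [0,0,0,0,0,0.012,25]
    - [0,0,0,0,0,0.012,25]

```text
t: 9.55
ee_pos: [627.8, -184.1, 101.1]
orientation: [-0.592, -2.702, 1.119]
ft_force: [0.9, 4.1, 15.0]
width: 36.7
grasp_force: 30.0
```

```bash
python3 - <<'E'
from g import *
go(Cb-1*Rb[:,2],Rb)
im,W=cloud('scene');np.savez('scene6.npz',im=im,W=W)
cv2.imwrite('pics/s6.png',cv2.resize(im[200:300,310:440,::-1],(780,600),interpolation=cv2.INTER_CUBIC))
E
```

```text
tcp [ 627.837 -184.13   101.104] q [ 0.005  0.809  1.49  -0.726  1.316 -0.77 ] F [ 0.859  4.102 15.   ] w 36.695747820112 30.0111722946167 t 9.55
err pos [1.329 5.669 0.803] -> shift [ 0.006  0.017 -0.023] turn [ 0.001  0.003 -0.002]
```

View pics/s6.png

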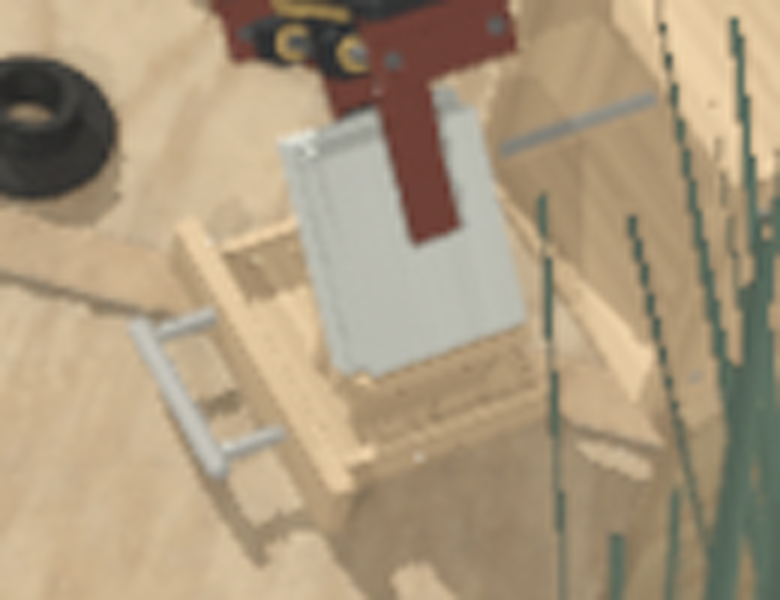

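>>> servo_tool:
  rows:
    - [0,0,0,0,-0.002,-0.004,25]
    - [0,0,0,0,-0.002,-0.004,25]
    - [0,0,0,0,-0.002,-0.004,38]
    - [0,0,0,0,-0.002,-0.004,42]
    - [0,0,0,0,-0.002,-0.004,50]
    - [0,0,0,0,-0.002,-0.004,58]
    - [0,0,0,0,-0.002,-0.004,58]

```text
t: 10.48
ee_pos: [626.5, -184.5, 99.4]
orientation: [-0.591, -2.7, 1.116]
ft_force: [-0.1, 0.4, -0.2]
width: 58.1
grasp_force: 0.0
```

>>> servo_tool:
  rows:
    - [0,0,0,0,0,-0.08,58]
    - [0,0,0,0,0,-0.22,58]
    - [0,0,0,0,0,-0.4,58]
    - [0,0,0,0,0,-0.6,58]
    - [0,0,0,0,0,-0.8,58]
    - [0,0,0,0,0,-0.8,58]

```text
t: 11.22
ee_pos: [675.7, -79.3, 216.0]
orientation: [-0.592, -2.707, 1.116]
ft_force: [0.2, -1.0, 0.4]
width: 58.0
grasp_force: 0.0
```

```bash
python3 - <<'E'
from g import *
go(Cb-1*Rb[:,2],Rb)
for n in("scene","top"):
    im,W=cloud(n);np.savez(n+'7.npz',im=im,W=W)
a=np.load('top7.npz')['im'];b=np.load('scene7.npz')['im']
cv2.imwrite('pics/s7.png',np.hstack([cv2.resize(i[...,::-1],(400,400),interpolation=cv2.INTER_CUBIC) for i in (a[130:230,310:410],b[195:305,315:425])]))
import m4
T=np.array([627.8,-184.1,101.1])
for f in('top7','scene7'):print(f);m4.an(np.load(f+'.npz')['W'],T)
E
```

```text
tcp [675.745 -79.341 215.969] q [ 0.14   0.739  1.312 -0.639  1.574 -0.84 ] F [ 0.236 -0.997  0.426] w 57.97218319239688 0.0 t 11.225
err pos [ -46.579  -99.12  -114.062] -> shift [0.011 0.012 0.79 ] turn [ 0.003  0.005 -0.003]
top7
 base n 420 h med 16.257203580541464 tilt about xc (deg) -0.07372337807172834 x 1-99 [-37.442 -36.777  37.142  37.738] s [-44.372  55.597]
   s 20 30 42 [-35.297  36.737]
   s 30 40 41 [-36.482  35.661]
   s 40 50 33 [-34.503  33.565]
   skirt 238 [-41.923  39.265]
scene7
 base n 945 h med 17.43665029015856 tilt about xc (deg) 0.5885607291269167 x 1-99 [-42.704 -42.064  32.997  34.033] s [-43.88   60.154]
   s 20 30 94 [-41.08  31.28]
   s 30 40 89 [-41.39   33.407]
   s 40 50 98 [-42.618  33.124]
   skirt 379 [-47.666  34.295]
```

View pics/s7.png

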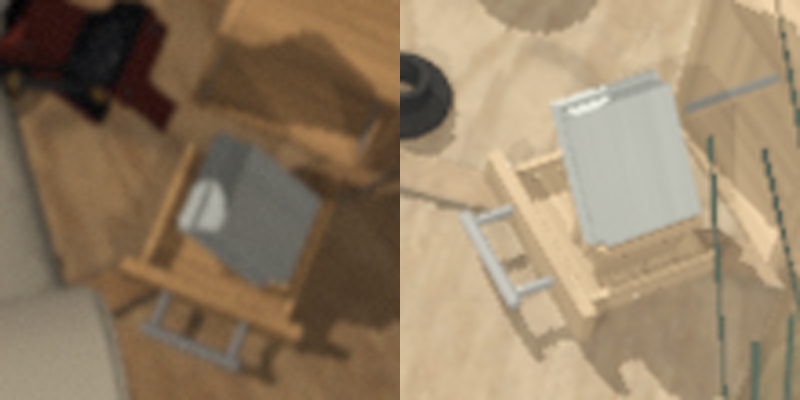

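```bash
cat > o.py <<'E'
from g import *
W=np.load('top.npz')['W'].reshape(-1,3);x=(W-F)@cx;y=(W-F)@Lb;z=W[:,2]
k=(x>-330)&(x<-212)&(abs(y)<130)&(z>8)
import collections
c=collections.Counter(zip((x[k]//15*15).astype(int),(y[k]//15*15).astype(int)))
print([(a,n,int(max(z[k][(x[k]//15*15==a[0])&(y[k]//15*15==a[1])]))) for a,n in sorted(c.items()) if n>2])
k=(x>-220)&(x<-190)&(abs(y)<34)&(z>22)&(z<45);print('bar x',np.percentile(x[k],[1,5,50,95,99]),np.median(z[k]))
P=F-240*cx;go(np.array([P[0],P[1],210]),Rot(Lb,0));go(np.array([P[0],P[1],15]),Rot(Lb,0))
E
python3 o.py
```

```text
[((np.int64(-285), np.int64(-45)), 3, 9), ((np.int64(-270), np.int64(120)), 3, 8), ((np.int64(-255), np.int64(105)), 6, 15), ((np.int64(-255), np.int64(120)), 6, 13), ((np.int64(-240), np.int64(105)), 6, 13), ((np.int64(-225), np.int64(90)), 8, 13), ((np.int64(-225), np.int64(105)), 10, 16), ((np.int64(-225), np.int64(120)), 4, 15)]
bar x [-208.972 -207.71  -203.473 -194.542 -190.606] 30.79035308698397
tcp [673.169 -81.514 212.869] q [ 0.137  0.741  1.317 -0.639  1.572 -0.84 ] F [-1.244 -0.166 -0.622] w 58.05344264731616 0.0 t 11.325
err pos [-171.136  -39.519   -2.869] -> shift [ 0.696 -0.371  0.387] turn [-0.522  0.002 -0.001]
tcp [673.169 -81.514 212.869] q [ 0.137  0.741  1.317 -0.639  1.572 -0.84 ] F [-1.244 -0.166 -0.622] w 58.05344264731616 0.0 t 11.325
err pos [-171.136  -39.519 -197.869] -> shift [0.699 0.318 1.078] turn [-0.522  0.002 -0.001]
```

>>> servo_tool:
  rows:
    - [0,0,0,0.15,-0.08,0.05,30]
    - [-0.1,0,0,0.3,-0.16,0.15,0]
    - [-0.22,0,0,0.5,-0.26,0.28,0]
    - [-0.34,0,0,0.7,-0.37,0.39,0]
    - [-0.46,0,0,0.7,-0.37,0.39,0]
    - [-0.52,0,0,0.7,-0.37,0.39,0]
    - [-0.52,0,0,0.7,-0.37,0.39,0]
    - [-0.52,0,0,0.7,-0.37,0.39,0]

```text
t: 12.32
ee_pos: [500.7, -121.3, 208.8]
orientation: [-0.671, -3.069, 0.009]
ft_force: [-1.4, 0.4, -0.4]
width: 0.6
grasp_force: 0.0
```

```bash
python3 o.py | tail -4
```

```text
tcp [ 500.691 -121.333  208.817] q [-0.257  0.281  1.882 -0.007  0.978 -1.394] F [-1.356  0.378 -0.413] w 0.5932197822212837 0.0 t 12.325
err pos [1.342 0.301 1.183] -> shift [-0.005  0.004 -0.006] turn [-0.004  0.001 -0.001]
tcp [ 500.691 -121.333  208.817] q [-0.257  0.281  1.882 -0.007  0.978 -1.394] F [-1.356  0.378 -0.413] w 0.5932197822212837 0.0 t 12.325
err pos [   1.342    0.301 -193.817] -> shift [-0.004  0.01   0.969] turn [-0.004  0.001 -0.001]
```

>>> servo_tool:
  rows:
    - [0,0,0,0,0,0.15,0]
    - [0,0,0,0,0,0.4,0]
    - [0,0,0,0,0,0.65,0]
    - [0,0,0,0,0,0.85,0]
    - [0,0,0,0,0,0.95,0]
    - [0,0,0,0,0,0.96,0]
    - [0,0,0,0,0,0.96,0]

```text
t: 13.2
ee_pos: [501.9, -121.5, 17.7]
orientation: [0.668, 3.068, -0.007]
ft_force: [0.0, 0.2, 0.8]
width: 0.4
grasp_force: 0.0
```

>>> servo_tool:
  rows:
    - [0,0,0,-0.03,0,0,0]
    - [0,0,0,-0.06,0,0,0]
    - [0,0,0,-0.09,0,0,0]
    - [0,0,0,-0.12,0,0,0]
    - [0,0,0,-0.15,0,0,0]
    - [0,0,0,-0.18,0,0,0]
    - [0,0,0,-0.21,0,0,0]
    - [0,0,0,-0.25,0,0,0]
    - [0,0,0,-0.29,0,0,0]
    - [0,0,0,-0.33,0,0,0]

```text
t: 14.45
ee_pos: [561.9, -149.7, 17.6]
orientation: [0.67, 3.068, -0.007]
ft_force: [-2.3, 0.8, -0.0]
width: 0.3
grasp_force: 1.2
```

```bash
python3 - <<'E'
from g import *
o=ctrl.get_obs();print(o['ee_pos'],o['ft_force'],(o['ee_pos']-F)@cx,(o['ee_pos']-F)@Lb)
im,W=cloud('scene')
cv2.imwrite('pics/s8.png',cv2.resize(im[180:300,300:440,::-1],(700,600),interpolation=cv2.INTER_CUBIC))
E
```

```text
[ 561.929 -149.719   17.631] [-2.275  0.841 -0.004] -173.59877137153396 -1.1489129740007638
```

View pics/s8.png

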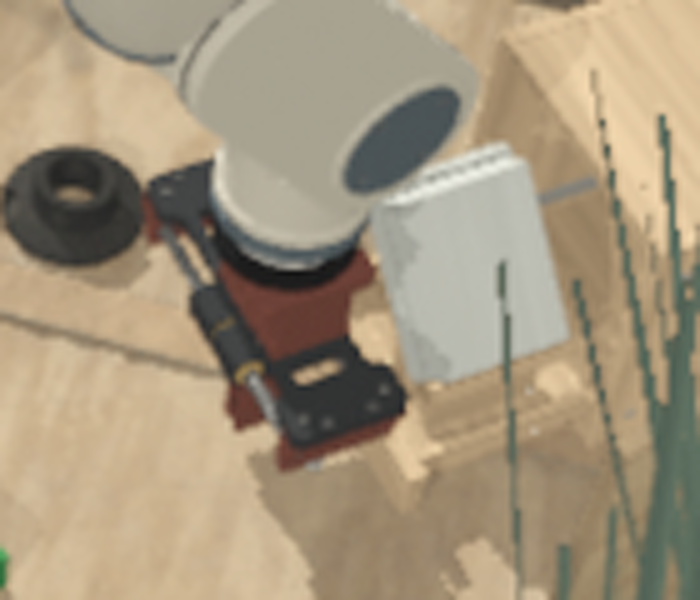

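>>> servo_tool:
  rows:
    - [0,0,0,0.04,0,0,0]
    - [0,-0.12,0,0.04,0,0,0]
    - [0,-0.24,0,0.04,0,0,0]
    - [0,-0.35,0,0.04,0,0,0]
    - [0,-0.35,0,0.04,0,0,0]

```text
t: 15.12
ee_pos: [562.0, -162.3, 32.4]
orientation: [0.605, 2.688, -0.193]
ft_force: [0.4, 0.1, -0.4]
width: 0.1
grasp_force: 0.0
```

>>> servo_tool:
  rows:
    - [0,0,0,-0.05,0,0.03,0]
    - [0,0,0,-0.09,0,0.052,0]
    - [0,0,0,-0.13,0,0.075,0]
    - [0,0,0,-0.17,0,0.098,0]
    - [0,0,0,-0.21,0,0.121,0]
    - [0,0,0,-0.25,0,0.144,0]
    - [0,0,0,-0.29,0,0.167,0]
    - [0,0,0,-0.33,0,0.19,0]
    - [0,0,0,-0.37,0,0.213,0]
    - [0,0,0,-0.41,0,0.236,0]

```text
t: 16.38
ee_pos: [656.3, -205.7, 29.9]
orientation: [0.599, 2.668, -0.191]
ft_force: [-0.4, 4.6, 42.5]
width: 0.4
grasp_force: 19.8
```

```bash
python3 - <<'E'
from g import *
o=ctrl.get_obs();print(o['ee_pos'],o['ft_force'],(o['ee_pos']-F)@cx,(o['ee_pos']-F)@Lb,o['qpos'])
E
```

```text
[ 656.338 -205.745   29.874] [-0.395  4.582 42.548] -64.43613247975561 -12.789856283700434 [-0.27   0.671  1.859 -0.518  0.233 -0.916]
```

```bash
python3 - <<'E'
from g import *
o=ctrl.get_obs();print(Ro.from_rotvec(o['orientation']).as_matrix())
im,W=cloud('scene');np.savez('scene9.npz',im=im,W=W);im2,W2=cloud('top');np.savez('top9.npz',im=im2,W=W2)
cv2.imwrite('pics/s9.png',cv2.resize(im[170:290,320:460,::-1],(700,600),interpolation=cv2.INTER_CUBIC))
E
```

```text
[[-0.829  0.436  0.35 ]
 [ 0.381  0.899 -0.215]
 [-0.409 -0.045 -0.912]]
```

View pics/s9.png

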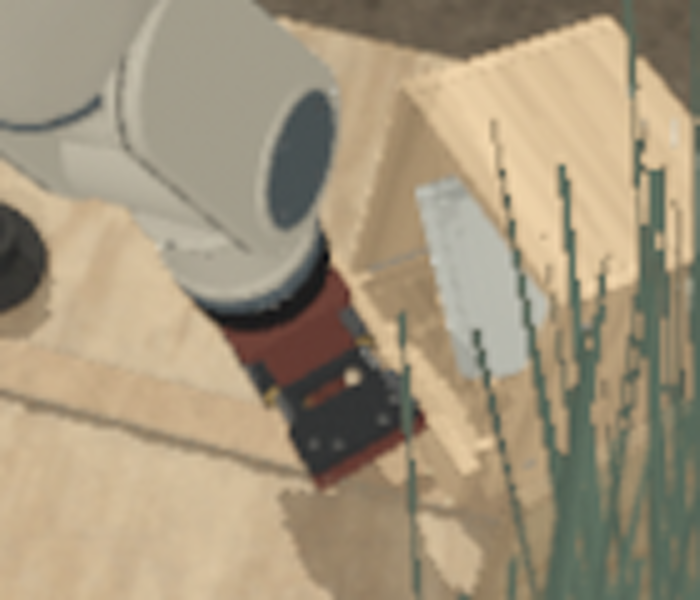

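>>> servo_tool:
  rows:
    - [0,0,0,-0.02,0,-0.05,0]
    - [0,0,0,-0.06,0,-0.13,0]
    - [0,0,0,-0.1,-0.01,-0.25,0]
    - [0,0,0,0.04,-0.01,-0.33,0]
    - [0,0,0,0.12,-0.01,-0.38,0]
    - [0,0,0,0.12,-0.01,-0.38,0]

```text
t: 17.23
ee_pos: [599.2, -180.2, 81.4]
orientation: [0.605, 2.69, -0.194]
ft_force: [1.0, 0.3, -0.3]
width: 0.3
grasp_force: 0.0
```

```bash
cat > tr.py <<'E'
from g import *
for n in('top','scene'):
    im,W=cloud(n);W=W.reshape(-1,3);x=(W-F)@cx;y=(W-F)@Lb;z=W[:,2]
    for nm,k in(('panel',(z>36)&(z<48)&(x>-110)&(x<10)&(abs(y)<75)),('bar',(z>18)&(z<36)&(x>-150)&(x<-30)&(abs(y)<36))):
        h,e=np.histogram(x[k],bins=np.arange(-150,15,5));print(n,nm,{int(a):int(b) for a,b in zip(e,h) if b>2})
P=F-95*cx
o=ctrl.get_obs();print('local',(o['ee_pos']-F)@cx,(o['ee_pos']-F)@Lb)
go(np.array([P[0],P[1],90]),Rot(Lb,0))
E
python3 tr.py
```

```text
top panel {-65: 4, -60: 8, -25: 54, -20: 50, -15: 46, -5: 3, 0: 3, 5: 3}
top bar {-65: 26, -60: 24, -55: 14, -50: 6, -45: 5, -40: 4, -35: 5}
scene panel {-35: 5, -30: 64, -25: 70, -20: 46, -10: 3, -5: 12, 0: 18, 5: 11}
scene bar {-70: 15, -65: 12, -60: 6, -55: 6, -50: 7, -45: 6, -40: 5, -35: 5}
local -124.84700019354013 -13.21746917415658
tcp [ 601.232 -180.986   81.702] q [-0.25   0.524  1.971 -0.453  0.289 -0.965] F [-0.043 -0.233  0.343] w 0.3390288665271318 0.0 t 17.325
err pos [32.64  -0.407  8.298] -> shift [-0.153  0.067  0.016] turn [-0.037  0.267 -0.009]
```

```bash
cat > t2.py <<'E'
from g import *
R=Rot(Lb,0)@Ro.from_rotvec([0,-np.deg2rad(12),0]).as_matrix()
o=ctrl.get_obs();print('local',(o['ee_pos']-F)@cx,(o['ee_pos']-F)@Lb)
for x,z in((-100,80),(-100,19),(-75,19),(-60,19)):
    P=F+x*cx;go(np.array([P[0],P[1],z]),R)
E
python3 t2.py|grep -v tcp
```

```text
local -124.84700019354013 -13.21746917415658
err pos [28.094  1.674 -1.702] -> shift [-0.111  0.069  0.052] turn [-0.037  0.127 -0.005]
err pos [ 28.094   1.674 -62.702] -> shift [0.008 0.085 0.333] turn [-0.037  0.127 -0.005]
err pos [ 50.825  -8.733 -62.702] -> shift [-0.107  0.088  0.382] turn [-0.037  0.127 -0.005]
err pos [ 64.463 -14.977 -62.702] -> shift [-0.176  0.09   0.411] turn [-0.037  0.127 -0.005]
```

>>> servo_tool:
  rows:
    - [-0.037,0.127,-0.005,-0.06,0.07,0.05,0]
    - [-0.037,0.127,-0.005,-0.11,0.07,0.05,0]
    - [-0.037,0.127,-0.005,-0.11,0.07,0.05,0]
    - [-0.037,0.127,-0.005,-0.05,0.08,0.19,0]
    - [-0.037,0.127,-0.005,0.01,0.085,0.333,0]
    - [-0.037,0.127,-0.005,0.01,0.085,0.333,0]

```text
t: 18.08
ee_pos: [625.5, -178.4, 15.8]
orientation: [0.627, 2.874, -0.068]
ft_force: [-0.2, -0.1, -0.4]
width: 0.4
grasp_force: 0.0
```

```bash
python3 t2.py
```

```text
local -103.92040505121798 -0.7439070098625579
tcp [ 625.452 -178.356   15.757] q [-0.281  0.68   1.806 -0.074  0.456 -1.359] F [-0.155 -0.051 -0.419] w 0.407819605823141 0.0 t 18.075
err pos [ 3.874 -0.956 64.243] -> shift [-0.084  0.003 -0.311] turn [-0.002 -0.003 -0.   ]
tcp [ 625.452 -178.356   15.757] q [-0.281  0.68   1.806 -0.074  0.456 -1.359] F [-0.155 -0.051 -0.419] w 0.407819605823141 0.0 t 18.075
err pos [ 3.874 -0.956  3.243] -> shift [-0.022  0.004 -0.012] turn [-0.002 -0.003 -0.   ]
tcp [ 625.452 -178.356   15.757] q [-0.281  0.68   1.806 -0.074  0.456 -1.359] F [-0.155 -0.051 -0.419] w 0.407819605823141 0.0 t 18.075
err pos [ 26.605 -11.363   3.243] -> shift [-0.145  0.004  0.013] turn [-0.002 -0.003 -0.   ]
tcp [ 625.452 -178.356   15.757] q [-0.281  0.68   1.806 -0.074  0.456 -1.359] F [-0.155 -0.051 -0.419] w 0.407819605823141 0.0 t 18.075
err pos [ 40.244 -17.607   3.243] -> shift [-0.218  0.004  0.029] turn [-0.002 -0.003 -0.   ]
```

>>> servo_tool:
  rows:
    - [0,0,0,-0.03,0,0.0,0]
    - [0,0,0,-0.07,0,0.006,0]
    - [0,0,0,-0.11,0,0.012,0]
    - [0,0,0,-0.145,0,0.018,0]
    - [0,0,0,-0.165,0,0.022,0]
    - [0,0,0,-0.165,0,0.022,0]

```text
t: 18.82
ee_pos: [658.9, -193.1, 21.2]
orientation: [0.626, 2.869, -0.067]
ft_force: [-0.1, 0.9, -0.7]
width: 0.3
grasp_force: 0.2
```

>>> servo_tool:
  rows:
    - [0,0,0,-0.015,0,0.003,0]
    - [0,0,0,-0.03,0,0.006,0]
    - [0,0,0,-0.03,0,0.006,0]

```text
t: 19.2
ee_pos: [659.4, -193.7, 19.3]
orientation: [0.628, 2.879, -0.066]
ft_force: [-14.1, 6.2, 6.3]
width: 0.2
grasp_force: 6.4
```

```bash
python3 t2.py|grep -v err|head -2; python3 tr.py|head -4
```

```text
local -66.67623259007487 -0.6034136786394547
tcp [ 659.374 -193.733   19.322] q [-0.29   0.71   1.716 -0.06   0.52  -1.382] F [-14.096   6.166   6.303] w 0.24848528580223084 6.397092416882515 t 19.2
top panel {-15: 3, -10: 4, -5: 3, 0: 3}
top bar {}
scene panel {-20: 16, -15: 20, -10: 25, -5: 5}
scene bar {-85: 7, -80: 6}
```

>>> servo_tool:
  rows:
    - [0,0,0,-0.01,0,0.002,0]
    - [0,0,0,-0.01,0,0.002,0]

```text
t: 19.55
ee_pos: [659.5, -193.9, 18.7]
orientation: [0.629, 2.883, -0.065]
ft_force: [-17.0, 9.6, 8.9]
width: 0.3
grasp_force: 8.5
```

>>> servo_tool:
  rows:
    - [0,0,0,0.08,0,-0.02,0]
    - [0,0,0,0.2,0,-0.05,0]
    - [0,0,0,0.4,0,-0.2,0]
    - [0,0,0,0.6,0,-0.4,0]
    - [0,0,0,0.8,0,-0.6,0]
    - [0,0,0,0.8,0,-0.6,0]

```text
t: 20.3
ee_pos: [499.6, -119.8, 107.2]
orientation: [0.625, 2.867, -0.067]
ft_force: [0.3, -1.1, -0.4]
width: 0.6
grasp_force: 0.0
```

```bash
python3 tr.py; python3 - <<'E'
from g import *
# thin case / mug / flange / cup / box unmoved?  compare depth with the first clouds
for n in('top','scene'):
    W0=np.load(n+'.npz')['W'];im,W=cloud(n);d=np.linalg.norm(W-W0,axis=-1)
    k=(d>25)&(W0[...,2]>12)&(W0[...,2]<160)&(W[...,2]<150)
    c,l,s,cen=cv2.connectedComponentsWithStats(k.astype(np.uint8))
    for i in range(1,c):
        if s[i,4]>15: print(n,s[i],np.nanmedian(W0[l==i],0))
    np.savez(n+'f.npz',im=im,W=W)
S=np.load('scenef.npz')['W'].reshape(-1,3);x=(S-F)@cx;y=(S-F)@Lb;z=S[:,2]
n=(-Lb+[0,0,1])/2**.5
T=F+57*cx+np.array([0,0,101.2]);g=S-T;k=(abs(g@n-17)<5)&(abs(g@cx)<50)&(abs(g@Lb)<50);print('case pts',k.sum(),np.percentile(g[k]@cx,[2,98]),np.median(g[k]@n))
from m import plane
m,nn=plane(g[k]);print(nn,nn@cx)
E
```

```text
top panel {-50: 5, -15: 52, -10: 58, -5: 57, 0: 6}
top bar {-55: 20, -50: 32, -45: 17, -40: 5, -35: 4}
scene panel {-20: 64, -15: 58, -10: 60, -5: 6, 0: 3, 5: 5}
scene bar {-60: 40, -55: 38, -50: 13, -45: 9, -40: 4, -35: 4}
local -239.6706399785964 0.28811307317275275
tcp [ 502.453 -120.908  106.22 ] q [-0.235  0.38   2.083 -0.09   0.471 -1.3  ] F [ 0.261  0.324 -0.006] w 0.5763102634061075 0.0 t 20.4
err pos [131.42  -60.486 -16.22 ] -> shift [-0.69  -0.001  0.232] turn [-0.     0.141  0.   ]
top [340 165  54  46 793] [ 610.028 -190.703   57.667]
top [255 185  32  28 702] [579.379 142.716 128.063]
scene [257 183  22  13 143] [538.257 139.44  112.951]
scene [406 205  14  16 115] [ 799.54  -185.052   45.889]
scene [342 230  38  13 155] [ 649.775 -127.043   30.352]
scene [ 336  237   65   50 1240] [ 595.771 -196.495   52.445]
case pts 146 [-45.604 -18.225] 18.11540362142366
[-0.379 -0.6    0.704] -0.09496725140186627
```

```bash
python3 -c "
from workcell import ctrl
print(ctrl.close_job())"
```

```text
the job is handed in; nothing more can be done
None
```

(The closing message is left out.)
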